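Snug a wood block in a rack clamp with a ratchet wrench

ROBOT

A 6-joint arm with a two-finger parallel gripper is mounted at the origin on the work surface; the furniture and walls round the work are solid. World frame = base frame: x ahead of the robot, y to its left, z up, the work surface at z = 0. Lengths are in m, angles in rad, forces in N, time in s.
With the tool pointing down it reaches from about 0.3 to 0.775 m from the base axis. Payload 14.6 kg.
Tool frame: the origin (TCP) lies midway between the tips of the shut fingers; the grasp point (between the pads) lies 19 mm behind it; z points along the fingers, y is the line along which they close (so a half turn about z gives the same grasp; the last joint's range is limited). The gripper opens to 94 mm and grips with 3 to 60 N. Pads are 16 mm wide; open, the fingers measure 119 mm over their backs; the gripper's body (75 mm by 177 mm) begins 78 mm behind the grasp point.
Start: joints at [-1.414, 0.3, 1.521, -0, 1.321, -0.067], TCP at [0.122, -0.536, 0.205] pointing down, gripper open.
Joint ranges: [-3.03, 3.03], [-0.79, 2.21], [0.23, 2.52], [-1.04, 4.18], [0, 3.07], [-2.55, 2.55]. Speed limits (rad/s): [2.22, 2.22, 2.57, 3.14, 3.14, 3.14].

INTERFACE

Orientations are given as [roll, pitch, yaw] about the fixed x, y, z axes, in that order (R = Rz(yaw) Ry(pitch) Rx(roll)).
In Python, from station import telemetry, optics, ctrl gives the robot as it stands.
- The arm moves only by the tool carry_out, never from a script. Its argument "plan" is a list that holds one entry, the list of rows, each a list of 7 numbers: the shift along the tool's x, y, z in mm, then the turn, a rotation vector about the tool's x, y, z in rad, then the finger opening in mm, from 0 to 94. A call has 1 to 20 rows; each row shifts and turns the commanded pose from where the row before left it, along the tool's axes as they then stand; what a row does not reach is not made up. A row lasts 1/12 s, in which the tool goes at most 41.7 mm and 7.16 degrees, less where a joint would pass 70% of its speed; a pose out of reach is approached as far as the arm can. A call with a gripper value outside its range is refused whole. The fingers move at their own pace and stop on an object; "squeeze" is the grip in N (left out, the last holds). Time passes only in rows, so rows that do not move let the fingers close. It gives the time, the measured TCP pose, the force, the opening and the grip force at its end, in the units of the state.
- telemetry.get_obs(): the state, without advancing time (a new reading comes with each control period).
- optics.camera(name): name is "side" or "top" or "wrist"; returns a dict with "pixels" (384x512x3 uint8, red, green, blue), "intrinsics" (3x3 intrinsics, pixels), "dist_coeffs" ([k1, k2, p1, p2, k3] as OpenCV has them; the pictures are not rectified), "origin" and "rotation" of the camera in the world. Camera axes: x right, y down, z forward; pixel columns grow to the right and rows downward; lengths in m; the calibration is good to about 2 mm. A picture is of the moment at which its call begins. There is no depth.
- ctrl.hand_in(): hands the job in; it is judged then, once.
The state is a dict: "time_s": time; "qpos": joint angles; "joint_vel": joint speeds; "tau": joint torques, N m; "ee_pos": TCP position; "eef_rot": TCP orientation; "force": force on the tool from outside, world axes, zero at the start; "moment": the same for the moment, N m; "grip_width": finger opening in m; "grip_force": force on a finger pad.
Only numpy, scipy, OpenCV 4.12 (cv2) and the standard library are available. Lean on these libraries where they do the work, as an engineer would, in place of code of your own. Each camera call takes 0.05 s, during which the arm holds its last target. There are 200 camera calls.

TASK

Fit the ratchet wrench down onto the clamp's square spindle until its head rests on the gear housing, then swing the handle back and forth (clockwise from above drives, the way back slips) until the jaw holds the wood block snugly against the stop, and no tighter: stop as soon as the handle goes stiff. Never push the jaw or the block with the gripper, disturb nothing else, and leave the wrench sitting on the spindle.

Things in the scene. Friction and masses are not known exactly. Their poses are not given: they have to be found in the camera images.
- wrench: ratchet wrench, 233 mm long, 0.4 kg, lying flat. Origin: on the socket axis at the underside of the round head (56 mm across, 36 mm high); z up, handle along -x: black bar 16 x 16 mm from 75 to 180 mm out, centre line 18 mm above the underside, then a 36 mm end knob to 205 mm. Swung clockwise from above it drives its socket; swung back it clicks over 24 teeth and slips
- wrench_grip (a point): middle of the wrench's handle, 130 mm from the socket axis, 18 mm above the underside; axes as the wrench's. Each drive stroke first takes up play: up to one tooth (0.26 rad) and 0.2 rad of looseness of the square
- socket_mouth (a point): centre of the square through-hole of the wrench's socket, at the head's underside; its x and y are square to the hole's faces and turn with the socket. The hole is 21 mm wide, 1 mm loose a side on the spindle, and goes on at any quarter turn
- clamp: rack clamp bolted to the bench: grey base plate 14 mm thick, green gear housing 64 x 64 mm, flat top 46 mm above the bench. Origin: on the spindle axis, on the bench; z up. The jaw runs along +y to the stop; the -x side faces the robot and is free for the handle. Jaw and stop tops at 50 mm, block's top at 54 mm, underside of a seated wrench's handle at 56 mm
- spindle_top (a point): centre of the top of the steel spindle, 72 mm above the bench: 19 mm square, 26 mm out of the housing, top 6 mm tapered to 11 mm square; x, y square to its faces. Clockwise from above closes the jaw, 10 mm a radian. Even drag 0.3 N m (2.3 N at mid handle), stays where left; 10 N of squeeze adds 0.1 N m (0.8 N at mid handle); 30 N is snug, 80 N too much
- jaw: green sliding jaw with a pale wooden face, 100 mm wide; moved only by the spindle. Origin: on the spindle axis when fully open. It first pushes the block along to the stop; once the block touches both, the grip is hard: about 40 N more for each 1 mm (0.1 rad of the spindle)
- jaw_face (a point): middle of the jaw's wooden face, which looks along the clamp's +y
- stop_jaw: green fixed stop, 100 mm wide, bolted down; its pale wooden face looks along its -y. Origin: on the base plate's top in the middle of its width, where the wooden face would be if fully home; the face is set somewhere from 0 to 6 mm further out toward the jaw, differently each time and not reported: only feel (or a look) tells where the block comes up hard
- block: pale brown wood block 65 x 70 x 40 mm standing loose on the base plate between jaw and stop; the 70 mm side (its y) is to be clamped. Origin: centre of its underside
- screw_jar: jar of screws with a red lid, 62 mm across, 80 mm high, a bystander; origin: centre of its underside
- wax_tin: round tin with a green lid, 79 mm across, 34 mm high, a bystander; origin: centre of its underside
- masking_tape: roll of tape lying flat, 109 mm across, 24 mm high, a bystander; origin: centre of its underside
- spray_can: blue spray can, 53 mm across, 152 mm high, a bystander; origin: centre of its underside
- glue_brush: flat glue brush 130 mm long, a bystander; origin: centre of its underside
- socket (a joint): angle of the socket in the wrench's head, rad, 0 at first; falls as the handle is swung back (counterclockwise) and slips

How it is judged:
On the way, in this order (a step that is already met when the one before it is completed fails the run):
1. the wrench sits on the spindle, its head down on the gear housing, before the jaw has gone far (horizontal distance between socket_mouth and spindle_top below 0.004 m and z of socket_mouth in the frame of clamp below 0.05 m and angle between wrench's own z axis and vertical below 0.12 rad and y of jaw_face in the frame of clamp below 0.082 m), for 0.2 s.
2. the jaw has been ratcheted 12 mm along with the wrench on the spindle, the handle having slipped back at least once (y of jaw_face in the frame of clamp above 0.087 m and horizontal distance between socket_mouth and spindle_top below 0.004 m and z of socket_mouth in the frame of clamp below 0.055 m and value of joint socket below -0.3 rad), for 0.1 s.
At the end, for the whole second after the job is handed in: The block stands upright on the base plate, squeezed between jaw and stop with more than 8 N on either side; the wrench sits at rest on the spindle (socket within 5 mm of its axis, head no more than 9 mm above the housing) (contact force between each of jaw, stop_jaw and block above 8 N and z of block in the frame of clamp below 0.018 m and angle between block's own z axis and vertical below 0.1 rad and horizontal distance between socket_mouth and spindle_top below 0.005 m and z of socket_mouth in the frame of clamp below 0.055 m and linear speed of each of wrench, block below 0.02 m/s); the robot touches nothing.
It fails at once if the jaw squeezes the block with more than 80 N (contact force between jaw and block above 80 N).
It fails at once if the gripper pushes the jaw or the block (over 3 N) (contact force between any of the fingers, the arm and jaw above 3 N or contact force between any of the fingers, the arm and block above 3 N).
It fails at once if a bystander is moved more than 20 mm (distance of any of screw_jar, wax_tin, masking_tape, spray_can, glue_brush from where it was at the start of the episode above 0.02 m).
It also fails if it takes over 70 s, if anything falls off the work surface, if the arm or the gripper's body presses on something with over 40 N, if the wrist force passes 120 N, or if a joint passes its speed limit or range.

## Working session

There is one attempt and no reset: what is moved stays moved. The work goes in short steps, Python scripts to look and compute and a tool call to move; the robot and the scene stay as the last step left them, time stands still between calls to the robot, and variables do not carry over. Pictures are saved under pics/ and viewed, at most 10 in all, crops included, and the job is handed in when it is done.

Besides the shell and the picture viewer there is one more tool, called after ">>>" as name(argument=value, ...), one argument or row to a line, values as JSON. carry_out: Moves the arm, as the interface text tells. Its arguments: {"type":"object","properties":{"plan":{"type":"array","items":{"type":"array","items":{"type":"array","items":{"type":"number"}}}},"squeeze":{"type":"number"}},"required":["plan"]}

```bash
mkdir -p pics
cat > h.py <<'E'
import numpy as np, cv2
from scipy.spatial.transform import Rotation as R
from station import telemetry, optics, ctrl
def snap(n,f=None):
    c=optics.camera(n)
    if f: cv2.imwrite('pics/'+f,cv2.cvtColor(c['pixels'],cv2.COLOR_RGB2BGR))
    return c
def unproj(c,uv,z):
    K=np.array(c['intrinsics'],float);D=np.array(c['dist_coeffs'],float)
    uv=np.array(uv,float).reshape(-1,1,2)
    p=cv2.undistortPoints(uv,K,D).reshape(-1,2)
    d=np.c_[p,np.ones(len(p))]@np.array(c['rotation']).T
    o=np.array(c['origin']); z=np.broadcast_to(z,len(p))
    return o+d*((z-o[2])/d[:,2])[:,None]
def proj(c,P):
    Rm=np.array(c['rotation']).T
    return cv2.projectPoints(np.array(P,float).reshape(-1,1,3),cv2.Rodrigues(Rm)[0],-Rm@np.array(c['origin']),np.array(c['intrinsics'],float),np.array(c['dist_coeffs'],float))[0].reshape(-1,2)
E
python3 - <<'E'
from h import *
import pickle
a=snap('top','t0.png');b=snap('side','s0.png')
pickle.dump((a,b),open('c0.pkl','wb'))
for c in(a,b):print(np.round(c['origin'],3),np.round(c['rotation'],2),np.round(c['intrinsics'],0))
o=telemetry.get_obs();print(o['time_s'],o['ee_pos'],o['eef_rot'],o['force'])
E
```

```text
[ 0.355 -0.019  1.055] [-3.02  0.   -1.55] [[388.   0. 259.]
 [  0. 388. 195.]
 [  0.   0.   1.]]
[-0.025  0.711  0.695] [-2.18 -0.02 -2.5 ] [[362.   0. 258.]
 [  0. 362. 191.]
 [  0.   0.   1.]]
0.1 [ 0.12201815 -0.53606983  0.2049609 ] [-3.14062343e+00 -3.65656679e-05  2.23797822e-01] [-0.13206239  0.49962767  0.34682929]
```

View pics/t0.png

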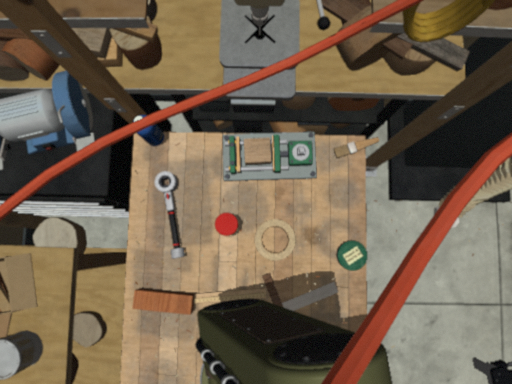

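View pics/s0.png

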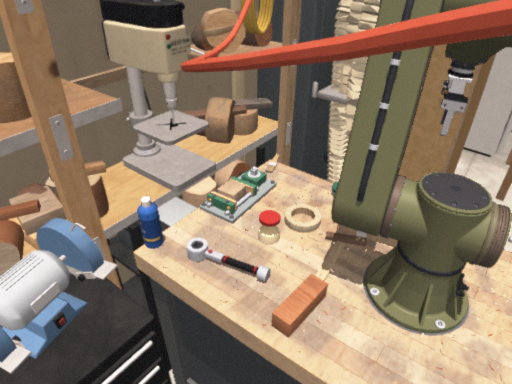

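```bash
cat >> h.py <<'E'
def fix(c):
    r=np.array(c['rotation'],float)
    if r.shape==(3,): c['rotation']=R.from_euler('xyz',r).as_matrix()
    return c
_s=snap
def snap(n,f=None): return fix(_s(n,f))
E
python3 - <<'E'
from h import *
import pickle
a,b=map(fix,pickle.load(open('c0.pkl','rb')))
print(proj(b,[[0,0,0]]),proj(a,[[0.3,0,0]]))
hd=unproj(a,[[166,181]],.036);print('head',hd,proj(b,hd))
kn=unproj(a,[[179,253]],.02);print('knob',kn,proj(b,kn),np.linalg.norm((hd-kn)[0,:2]))
sp=unproj(a,[[302,151]],.072);print('spin',sp,proj(b,sp))
print(unproj(a,[[228,224],[275,240],[351,255],[351,148]],[.08,.024,.034,0.01]))
p=cv2.cvtColor(a['pixels'],cv2.COLOR_RGB2BGR);q=cv2.cvtColor(b['pixels'],cv2.COLOR_RGB2BGR)
f=lambda im,x,y,w,h,s:cv2.resize(im[y:y+h,x:x+w],None,fx=s,fy=s,interpolation=cv2.INTER_CUBIC)
A=f(p,215,125,110,65,7);B=f(p,140,160,70,105,3);C=f(q,180,150,110,70,4)
o=np.zeros((455+0+0,770,3),np.uint8)
cv2.imwrite('pics/cr1.png',A)
o=np.zeros((320,700,3),np.uint8);o[:B.shape[0],:B.shape[1]]=B;o[:280,230:670]=C
cv2.imwrite('pics/cr2.png',o)
E
```

```text
[[414.80928914 288.88945983]] [[251.36450591 263.49464035]]
head [[0.51334742 0.23214387 0.036     ]] [[198.06034476 242.55362194]]
knob [[0.32388411 0.19182106 0.02      ]] [[264.75177141 270.62742531]] 0.19370666966365188
spin [[ 0.59406042 -0.12546476  0.072     ]] [[255.2804057 166.6184628]]
[[ 0.40074696  0.05954697  0.08      ]
 [ 0.36393289 -0.06134215  0.024     ]
 [ 0.32895167 -0.26008299  0.034     ]
 [ 0.62087033 -0.26776826  0.01      ]]
```

View pics/cr1.png

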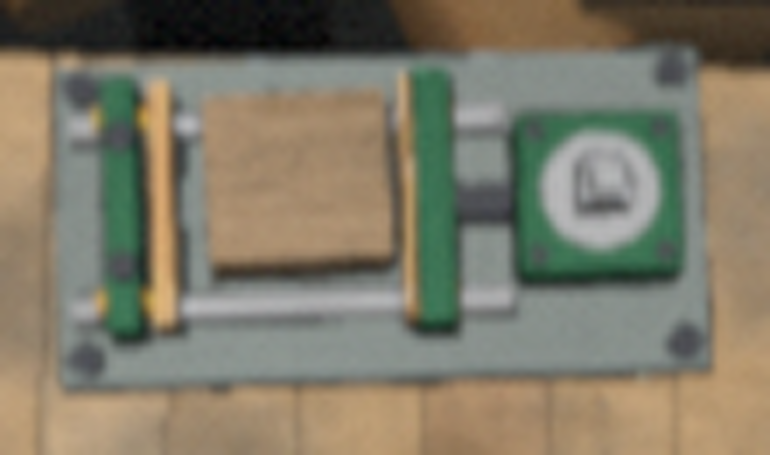

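View pics/cr2.png

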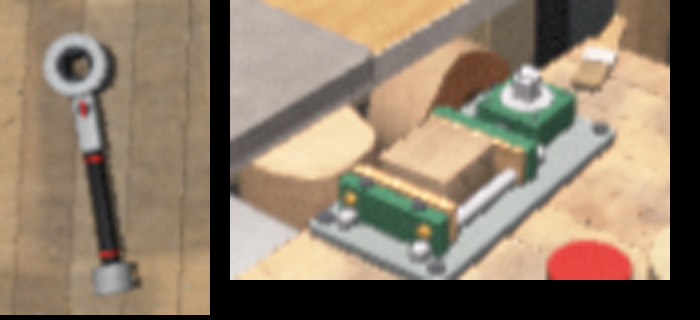

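Top view: wrench head at (166,181), knob at (179,253), spindle at (302,151), jar at (228,224). In the side view everything agrees with the projections. The clamp lies almost square to the world. I'll move over it for a close look.

>>> carry_out(
  plan=[
    [[31.8,-22.4,-3.5,0,0,0,94],[31.8,-22.4,-3.5,0,0,0,94],[31.8,-22.4,-3.5,0,0,0,94],[31.8,-22.4,-3.5,0,0,0,94],[31.8,-22.4,-3.5,0,0,0,94],[31.8,-22.4,-3.5,0,0,0,94],[31.8,-22.4,-3.5,0,0,0,94],[31.8,-22.4,-3.5,0,0,0,94],[31.8,-22.4,-3.5,0,0,0,94],[31.8,-22.4,-3.5,0,0,0,94],[31.8,-22.4,-3.5,0,0,0,94],[31.8,-22.4,-3.5,0,0,0,94],[31.8,-22.4,-3.5,0,0,0,94],[0,0,0,0,0,0,94],[0,0,0,0,0,0,94]],
  ],
)

```text
time_s: 1.35
ee_pos: [0.4611, -0.1592, 0.2505]
eef_rot: [-3.141, 0.001, 0.227]
force: [-0.4, -0.3, 0.1]
grip_width: 0.0938
grip_force: 0.0
```

Run:
```python
from h import *
import pickle
c=snap('wrist','w1.png');pickle.dump(c,open('w1.pkl','wb'))
print(c['origin'],np.round(c['rotation'],2).tolist(),proj(c,[[.594,-.125,.072]]))
o=telemetry.get_obs();print(o['ee_pos'],o['eef_rot'],o['qpos'],o['force'])
```

```text
[ 0.54335795 -0.13959077  0.42996171] [[0.22, -0.93, -0.28], [-0.97, -0.22, -0.06], [0.0, 0.29, -0.96]] [[251.47610496  34.02092823]]
[ 0.46044909 -0.16028289  0.25053881] [-3.14122981e+00  7.75826614e-04  2.25220418e-01] [-4.10028654e-01  1.26665499e-01  1.62522335e+00 -1.71067431e-04
  1.39054359e+00  9.35578135e-01] [-1.18259957 -0.84817276  0.49578729]
```

View pics/w1.png

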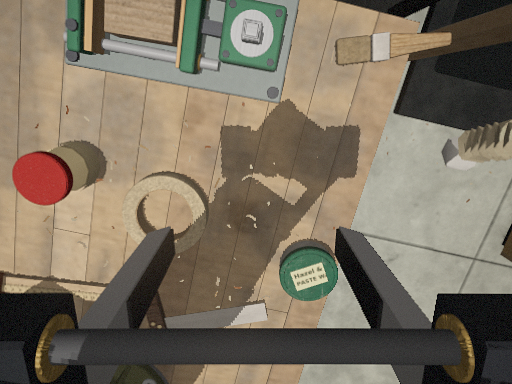

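Spindle shows at about (253,31), close to its predicted (251,34). I'll crop in for its yaw.

Run:
```python
from h import *
im=cv2.imread('pics/w1.png')[0:75,213:293]
cv2.imwrite('pics/w1c.png',cv2.resize(im,None,fx=8,fy=8,interpolation=cv2.INTER_CUBIC))
```

```text
(no output)
```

View pics/w1c.png

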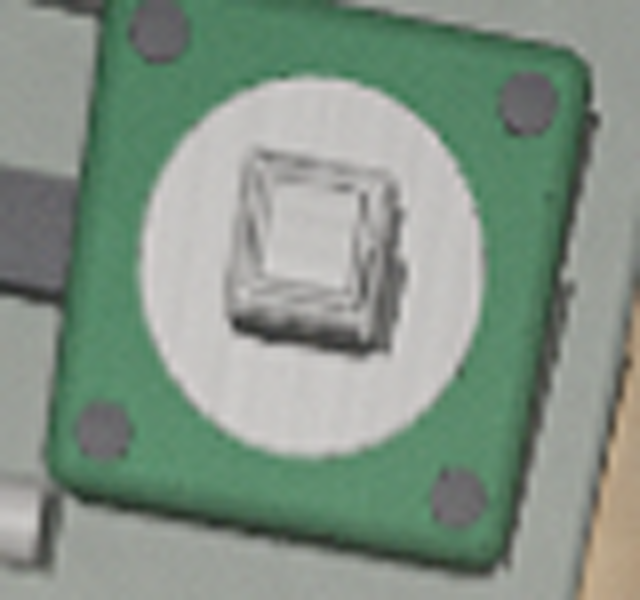

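Run:
```python
from h import *
import pickle
c=pickle.load(open('w1.pkl','rb'))
a,b=map(fix,pickle.load(open('c0.pkl','rb')))
def g(cam,pts,z,off,s):
    P=unproj(cam,(np.array(pts,float)+.5)/s-.5+off,z)[:,:2]
    e=np.roll(P,-1,0)-P
    print(z,P.mean(0).round(4),np.linalg.norm(e,axis=1).round(4),np.degrees(np.arctan2(e[:,1],e[:,0])).round(1))
g(c,[(159,32),(529,103),(457,497),(103,432)],.046,(213,0),8)
g(c,[(248,150),(398,173),(375,322),(230,300)],.066,(213,0),8)
g(c,[(272,182),(364,190),(355,290),(262,278)],.072,(213,0),8)
# top: housing screws, plate screws
g(a,[(533,130),(661,127),(668,247),(540,253)],.046,(215,125),7)
g(a,[(80,88),(670,68),(684,340),(88,360)],.014,(215,125),7)
print('jaw/blk/stop y', unproj(a,np.array([[412,190],[388,180],[210,185],[172,190]])/7+[215,125],[.05,.054,.054,.05])[:,:2].round(4))
# wrench in crop2: offset(140,160), scale3
W=unproj(a,np.array([[78,66],[93,158],[110,253],[116,277]])/3+[140,160],[.036,.026,.026,.034]);print(W.round(4))
# side cam crosscheck
print(proj(b,W))
```

```text
0.046 [ 0.5983 -0.1239] [0.0481 0.0479 0.0478 0.0479] [ -86.7 -177.3   93.3    2.9]
0.066 [ 0.5991 -0.124 ] [0.0185 0.0169 0.0182 0.0169] [ -84.8 -176.3   95.1    4.8]
0.072 [ 0.5984 -0.1242] [0.0111 0.0111 0.0114 0.0106] [ -81.5 -172.5   96.3    6. ]
0.046 [ 0.5987 -0.1239] [0.0489 0.0467 0.0486 0.0478] [ -87.3 -176.5   94.     3.8]
0.014 [ 0.5949 -0.0413] [0.2328 0.109  0.2319 0.1088] [ -86.7 -176.9   93.2    3.5]
jaw/blk/stop y [[ 0.5946 -0.0533]
 [ 0.5973 -0.0441]
 [ 0.5939  0.0229]
 [ 0.5926  0.0374]]
[[0.5107 0.232  0.036 ]
 [0.4299 0.2168 0.026 ]
 [0.3466 0.1978 0.026 ]
 [0.326  0.1899 0.034 ]]
[[198.83097858 242.95695418]
 [225.85401214 255.909568  ]
 [256.09407974 266.24454834]
 [264.67994141 265.88658209]]
```

>>> carry_out(
  plan=[
    [[3.2,-37.1,8,0,0,0,94],[3.2,-37.1,8,0,0,0,94],[3.2,-37.1,8,0,0,0,94],[3.2,-37.1,8,0,0,0,94],[3.2,-37.1,8,0,0,0,94],[3.2,-37.1,8,0,0,0,94],[3.2,-37.1,8,0,0,0,94],[3.2,-37.1,8,0,0,0,94],[3.2,-37.1,8,0,0,0,94],[3.2,-37.1,8,0,0,0,94],[0,0,0,0,0,0,60],[0,0,0,0,0,0,60]],
  ],
)

```text
time_s: 2.4
ee_pos: [0.409, 0.2082, 0.1704]
eef_rot: [3.141, 0.001, 0.225]
force: [0.6, -1.2, 0.3]
grip_width: 0.0839
grip_force: 0.0
```

Run:
```python
from h import *
import pickle
c=snap('wrist','w2.png');pickle.dump(c,open('w2.pkl','wb'))
print(proj(c,[[.511,.232,.036],[.4086,.2086,.026]]))
o=telemetry.get_obs();print(o['ee_pos'],o['eef_rot'],o['qpos'],o['force'])
```

```text
[[254.49037361  66.28731838]
 [254.42162013 179.24269437]]
[0.40940453 0.20732645 0.17079799] [3.14123994e+00 6.00480204e-04 2.23650049e-01] [ 3.89070203e-01  1.30949152e-01  1.81079205e+00 -2.67120500e-04
  1.20050183e+00  1.73631312e+00] [0.59601429 0.01181958 0.43638583]
```

View pics/w2.png

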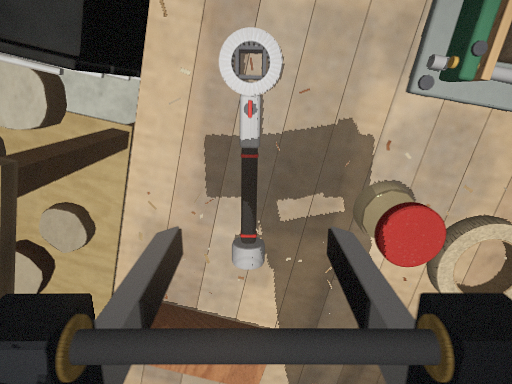

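Head ring at (251,62), and the handle runs from (250,152) to (248,234): slightly left of the prediction and rotated about 1°.

Run:
```python
from h import *
import pickle
c=pickle.load(open('w2.pkl','rb'))
im=c['pixels'].astype(int).sum(2)
L=[]
for r in range(165,232,6):
    x=np.where(im[r,225:275]<170)[0]+225; L.append((x.mean(),r)); 
P=unproj(c,L,.026)[:,:2]
d=np.polyfit(P[:,0],P[:,1],1);print('yaw',np.arctan(d[0]),np.degrees(np.arctan(d[0])),P[0],P[-1])
H=unproj(c,[[251,62]],.036)[0,:2];print('head',H,'handle line y at head x',np.polyval(d,H[0]))
ends=unproj(c,[[250,152],[248,236]],.026)[:,:2];print('bar ends r',np.linalg.norm(ends-H,axis=1))
psi=np.arctan(d[0]);G=H-.105*np.array([np.cos(psi),np.sin(psi)])
o=telemetry.get_obs();t=o['ee_pos'][:2];y=o['eef_rot'][2];D=G-t
print(G,'dtool mm',1000*np.array([D[0]*np.cos(y)+D[1]*np.sin(y),D[0]*np.sin(y)-D[1]*np.cos(y)]),'yaw diff',psi-y)
```

```text
yaw 0.2362576338025664 13.53656529463439 [0.42154604 0.2170475 ] [0.35277358 0.2017674 ]
head [0.51373811 0.23575922] handle line y at head x 0.23936889454151028
bar ends r [0.08113089 0.17022008]
[0.41165493 0.2111823 ] dtool mm [ 3.04954367 -3.2607002 ] yaw diff 0.012607584402454491
```

>>> carry_out(
  plan=[
    [[3,-4.5,28,0,0,-0.012,60],[0,0,35,0,0,0,60],[0,0,35,0,0,0,60],[0,0,35,0,0,0,60],[0,0,25,0,0,0,60],[0,0,10,0,0,0,60],[0,0,0,0,0,0,60],[0,0,0,0,0,0,30],[0,0,0,0,0,0,10],[0,0,0,0,0,0,0],[0,0,0,0,0,0,0],[0,0,0,0,0,0,0],[0,0,0,0,0,0,0]],
  ],
  squeeze=55,
)

```text
time_s: 3.53
ee_pos: [0.4115, 0.2133, 0.0033]
eef_rot: [-3.141, -0.001, 0.236]
force: [-0.2, 0.9, -0.1]
grip_width: 0.0235
grip_force: 0.0
```

>>> carry_out(
  plan=[
    [[0,0,0,0,0,0,0],[0,0,0,0,0,0,0],[0,0,0,0,0,0,0],[0,0,0,0,0,0,0],[0,0,-20,0,0,0,0],[0,0,-30,0,0,0,0],[0,0,-30,0,0,0,0],[0,0,-30,0,0,0,0],[0,0,0,0,0,0,0],[0,0,0,0,0,0,0]],
  ],
)

```text
time_s: 4.37
ee_pos: [0.4115, 0.2134, 0.1134]
eef_rot: [-3.141, -0.002, 0.236]
force: [-0.4, 1.2, -4.6]
grip_width: 0.0156
grip_force: 54.9
```

Run:
```python
from h import *
import pickle
c=snap('wrist','w3.png');pickle.dump(c,open('w3.pkl','wb'))
s=snap('side','s3.png')
o=telemetry.get_obs();print(o['ee_pos'],o['eef_rot'],o['force'],o['moment'],o['grip_width'],o['grip_force'])
y=o['eef_rot'][2]
z=o['ee_pos'][2]-.0033
H=np.array([*(np.array(o['ee_pos'][:2])+.105*np.array([np.cos(y),np.sin(y)])),z+.036]);print('H pred',H,proj(c,[H]),proj(s,[H]))
a=cv2.imread('pics/w3.png')[0:250,150:350];b=cv2.imread('pics/s3.png')[100:280,150:330]
o=np.zeros((500,800,3),np.uint8);o[:,:400]=cv2.resize(a,(400,500));o[:400,400:]=cv2.resize(b,(400,400));cv2.imwrite('pics/c3.png',o)
```

```text
[0.41048798 0.21293799 0.11143895] [3.14112016e+00 2.47142547e-03 2.35879813e-01] [-0.05995516  0.28658813 -4.97860668] [-0.0169639   0.05034682 -0.01825025] 0.015403591890974896 54.92534816265106
H pred [0.51258044 0.23747634 0.14413895] [[256.44979776  40.71787737]] [[193.38762486 211.46588653]]
```

View pics/c3.png

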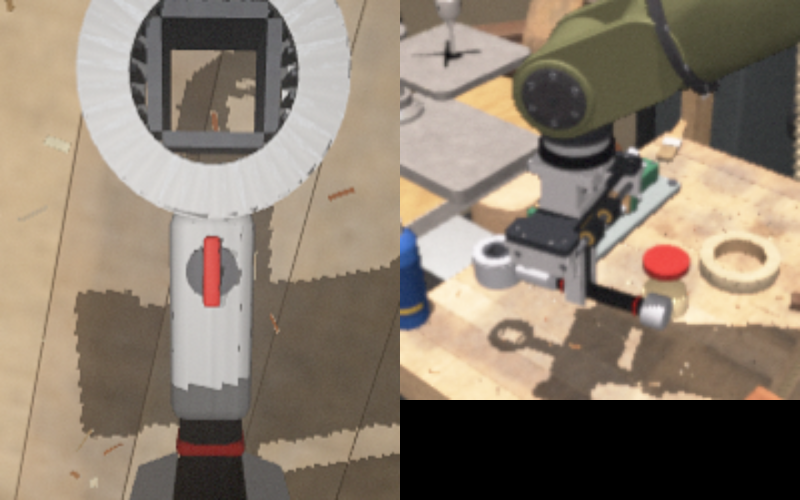

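>>> carry_out(
  plan=[
    [[0,25.4,0,0,0,0,0],[0,35.4,0,0,0,0,0],[0,35.4,0,0,0,0,0],[0,35.4,0,0,0,0,0],[0,35.4,0,0,0,0,0],[0,35.4,0,0,0,0,0],[0,35.4,0,0,0,0,0],[0,35.4,0,0,0,0,0],[0,35.4,0,0,0,0,0],[0,35.4,0,0,0,0,0],[0,10,0,0,0,0.055,0],[0,0,0,0,0,0.055,0],[0,0,0,0,0,0.056,0],[0,0,0,0,0,0,0],[0,0,0,0,0,0,0],[0,0,0,0,0,0,0]],
  ],
)

```text
time_s: 5.8
ee_pos: [0.4936, -0.1306, 0.112]
eef_rot: [-3.141, 0.002, 0.072]
force: [0.4, 1.1, -4.1]
grip_width: 0.0154
grip_force: 54.9
```

Run:
```python
from h import *
import pickle
c=snap('wrist','w4.png');pickle.dump(c,open('w4.pkl','wb'))
o=telemetry.get_obs();print(o['ee_pos'],o['eef_rot'],o['force'],o['moment'],o['grip_width'],o['qpos'])
t=np.array(o['ee_pos']);y=o['eef_rot'][2];u=np.array([np.cos(y),np.sin(y)])
zu=t[2]-.0033
H=np.array([*(t[:2]+.105*u),zu]);print('mouth',H,'target .5985 -.124')
print('mouth px',proj(c,[H]),'headtop',proj(c,[H+[0,0,.036]]),'spindle px',proj(c,[[.5985,-.124,.072]]))
P=unproj(pickle.load(open('w3.pkl','rb')),[[257,108.5]],.1081+.036)
print('ring bottom r from w3', np.linalg.norm(P[0,:2]-[.4105,.2129])+.028)
a=cv2.imread('pics/w4.png')[0:90,205:305];cv2.imwrite('pics/c4.png',cv2.resize(a,None,fx=6,fy=6,interpolation=cv2.INTER_CUBIC))
```

```text
[ 0.49375579 -0.13061151  0.11228909] [-3.14116013e+00  1.03749226e-03  7.17438296e-02] [-0.47301729  0.12940905 -4.67640415] [0.00143739 0.11200366 0.01970505] 0.015832694590453236 [-3.30321427e-01  3.13803709e-01  1.73391812e+00 -8.95405671e-06
  1.09499483e+00  1.16873540e+00]
mouth [ 0.59848568 -0.12308487  0.10898909] target .5985 -.124
mouth px [[255.8222625   47.36996906]] headtop [[256.1726364   36.33085179]] spindle px [[257.08883544  54.91290958]]
ring bottom r from w3 0.1061801990614057
```

View pics/c4.png

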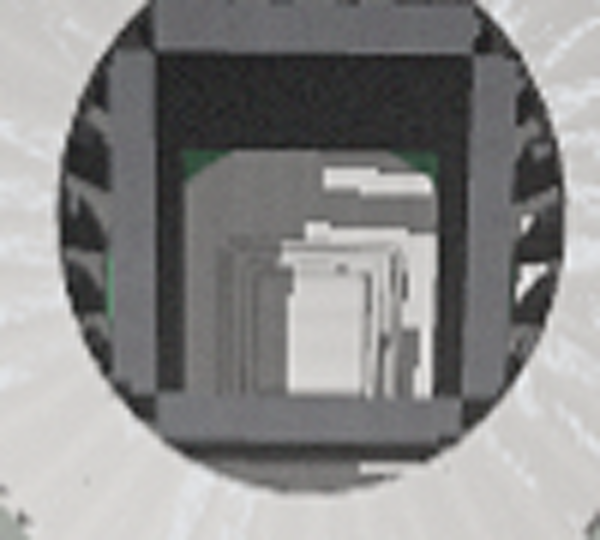

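The hole's lower far edge is at crop (183–437,150), centre x 310. The spindle top spans about 255–365, centre 310, with its far edge at y≈265. So it's centred laterally; I'll check the radial offset next.

Run:
```python
from h import *
import pickle
c=pickle.load(open('w4.pkl','rb'))
px=lambda x,y:[(x+.5)/6-.5+205,(y+.5)/6-.5]
P=unproj(c,[px(310,150),px(310,265),px(310,241),px(310,52)],[.109,.072,.066,.145])
y=.0717;u=np.array([np.cos(y),np.sin(y)]);n=np.array([-u[1],u[0]])
t=np.array([.49376,-.13061])
for p,h in zip(P,[10.5,5.5,9.5,10.5]): d=p[:2]-t; print(1000*d@u-h,1000*d@n)
d=np.array([.5985,-.124])-t;print(1000*d@u,1000*d@n)
```

```text
104.83117343267921 -0.19252253791512697
105.6732222530691 -0.3891631225555256
104.66859825769116 -0.41436047963329625
104.48748030785468 -0.009161068736642288
104.94441793844297 -0.910408458562286
```

>>> carry_out(
  plan=[
    [[0,0.4,15,0,0,0,0],[0,0,15,0,0,0,0],[0,0,6,0,0,0,0],[0,0,5,0,0,0,0],[0,0,5,0,0,0,0],[0,0,0,0,0,0,0],[0,0,0,0,0,0,0]],
  ],
)

```text
time_s: 6.43
ee_pos: [0.4942, -0.1313, 0.0672]
eef_rot: [3.141, -0.0, 0.07]
force: [-0.7, -1.4, -4.4]
grip_width: 0.0155
grip_force: 54.9
```

>>> carry_out(
  plan=[
    [[0,0,5,0,0,0,0],[0,0,5,0,0,0,0],[0,0,4,0,0,0,0],[0,0,2,0,0,0,0],[0,0,1,0,0,0,0],[0,0,0,0,0,0,0],[0,0,0,0,0,0,0]],
  ],
)

```text
time_s: 7.02
ee_pos: [0.4941, -0.1313, 0.05]
eef_rot: [3.142, -0.0, 0.07]
force: [0.4, 0.6, -3.5]
grip_width: 0.0156
grip_force: 54.9
```

>>> carry_out(
  plan=[
    [[0,0,0.7,0,0,0,0],[0,0,0.7,0,0,0,0],[0,0,0,0,0,0,0],[0,0,0,0,0,0,0],[0,0,0,0,0,0,0]],
  ],
)

```text
time_s: 7.43
ee_pos: [0.4942, -0.1313, 0.0488]
eef_rot: [3.141, -0.0, 0.07]
force: [-1.8, -0.2, -0.8]
grip_width: 0.0153
grip_force: 54.9
```

>>> carry_out(
  plan=[
    [[0.52,10.48,0,0,0,-0.1,0],[0.52,10.48,0,0,0,-0.1,0],[0.52,10.48,0,0,0,-0.1,0],[0.52,10.48,0,0,0,-0.1,0],[0,0,0,0,0,0,0],[0,0,0,0,0,0,0]],
  ],
  squeeze=30,
)

```text
time_s: 7.93
ee_pos: [0.5049, -0.1714, 0.0485]
eef_rot: [-3.141, 0.0, 0.466]
force: [-3.2, 0.6, 0.4]
grip_width: 0.0158
grip_force: 30.0
```

>>> carry_out(
  plan=[
    [[0.52,10.48,0,0,0,-0.1,0],[0.52,10.48,0,0,0,-0.1,0],[0.52,10.48,0,0,0,-0.1,0],[0.52,10.48,0,0,0,-0.1,0],[0.52,10.48,0,0,0,-0.1,0],[0,0,0,0,0,0,0],[0,0,0,0,0,0,0]],
  ],
)

```text
time_s: 8.52
ee_pos: [0.539, -0.2102, 0.0483]
eef_rot: [-3.141, 0.0, 0.965]
force: [-2.7, -2.4, -0.1]
grip_width: 0.0154
grip_force: 30.0
```

>>> carry_out(
  plan=[
    [[0.52,-10.48,0,0,0,0.1,0],[0.52,-10.48,0,0,0,0.1,0],[0.52,-10.48,0,0,0,0.1,0],[0.52,-10.48,0,0,0,0.1,0],[0.52,-10.48,0,0,0,0.1,0],[0.52,-10.48,0,0,0,0.1,0],[0.52,-10.48,0,0,0,0.1,0],[0.52,-10.48,0,0,0,0.1,0],[0,0,0,0,0,0,0]],
  ],
)

```text
time_s: 9.27
ee_pos: [0.4949, -0.1402, 0.0488]
eef_rot: [3.141, -0.001, 0.161]
force: [-0.3, -2.8, -2.0]
grip_width: 0.0159
grip_force: 30.0
```

>>> carry_out(
  plan=[
    [[0.52,-10.48,0,0,0,0.1,0],[0.52,-10.48,0,0,0,0.1,0],[0.52,-10.48,0,0,0,0.1,0],[0.52,-10.48,0,0,0,0.1,0],[0.52,-10.48,0,0,0,0.1,0],[0,0,0,0,0,0,0]],
  ],
)

```text
time_s: 9.77
ee_pos: [0.4997, -0.0891, 0.0487]
eef_rot: [3.142, -0.001, -0.334]
force: [0.4, -3.3, -2.5]
grip_width: 0.0158
grip_force: 30.0
```

```bash
cat > st.py <<'E'
from h import *
o=telemetry.get_obs();t=np.array(o['ee_pos'][:2]);y=o['eef_rot'][2];u=np.array([np.cos(y),np.sin(y)]);n=np.array([-u[1],u[0]])
F=np.array(o['force'][:2])
print('t',o['time_s'],'yaw',round(y,3),'pivot',(t+.105*u).round(4),'Frad',F@u,'Ftan',F@n,'Fz',o['force'][2],'M',np.round(o['moment'],2),'z',o['ee_pos'][2],'torque about spindle',-.105*(F@n)+o['moment'][2], 'q6',o['qpos'][5])
E
cat > look.py <<'E'
from h import *
import sys
# block right/left and jaw edges in top picture, profile along the clamp y axis
c=snap('top',sys.argv[1])
C=np.array([.5985,-.124]);w=.056
e=np.array([-np.sin(w),np.cos(w)]);f=np.array([np.cos(w),np.sin(w)])
S=np.arange(.04,.20,.001)
acc=0
for k in (-.02,-.01,0,.01,.02):
    P=np.c_[C+S[:,None]*e+k*f,np.full(len(S),.052)]
    q=proj(c,P).astype(np.float32)
    acc=acc+cv2.remap(c['pixels'],q[None,:,0],q[None,:,1],cv2.INTER_LINEAR)[0].astype(float)/5
for s,v in list(zip(S,acc))[::2]: print(round(s*1000),v.astype(int),end='; ')
E
python3 st.py; python3 look.py t5.png
```

```text
t 9.7667 yaw -0.334 pivot [ 0.5989 -0.1235] Frad 1.426367642683872 Ftan -2.966183903066733 Fz -2.4933832078091163 M [-0.74 -0.09 -0.13] z 0.048721257805265664 torque about spindle 0.17999796547520794 q6 1.656222254607864
40 [ 98 100  74]; 42 [ 98 100  74]; 44 [97 99 73]; 46 [ 98 100  75]; 48 [100 102  77]; 50 [ 99 101  78]; 52 [97 99 76]; 54 [89 90 68]; 56 [84 85 62]; 58 [80 81 60]; 60 [81 82 59]; 62 [82 82 59]; 64 [82 82 57]; 66 [84 84 57]; 68 [86 86 59]; 70 [85 85 58]; 72 [84 85 58]; 74 [82 86 59]; 76 [79 86 59]; 78 [79 87 60]; 80 [94 94 66]; 82 [112 103  73]; 84 [121 107  77]; 86 [120 104  78]; 88 [123 107  84]; 90 [124 108  87]; 92 [123 108  89]; 94 [123 107  91]; 96 [124 108  92]; 98 [125 110  93]; 100 [126 111  94]; 102 [125 110  93]; 104 [123 109  92]; 106 [123 108  92]; 108 [126 110  94]; 110 [133 116  97]; 112 [143 124 102]; 114 [152 130 106]; 116 [161 137 110]; 118 [170 143 113]; 120 [175 147 116]; 122 [176 149 117]; 124 [176 148 117]; 126 [177 149 117]; 128 [177 149 117]; 130 [177 149 117]; 132 [178 149 118]; 134 [179 150 118]; 136 [179 150 119]; 138 [179 150 119]; 140 [179 150 118]; 142 [179 150 119]; 144 [180 152 120]; 146 [181 152 120]; 148 [182 153 121]; 150 [182 154 121]; 152 [178 152 121]; 154 [166 145 120]; 156 [139 130 113]; 158 [108 108 100]; 160 [96 91 81]; 162 [133 109  82]; 164 [184 143  99]; 166 [220 172 117]; 168 [217 170 117]; 170 [168 136  97]; 172 [109  96  74]; 174 [59 72 58]; 176 [49 83 64]; 178 [ 60 103  79]; 180 [ 68 113  88]; 182 [ 72 115  91]; 184 [ 70 115  90]; 186 [ 74 114  91]; 188 [ 90 117 101]; 190 [113 126 118]; 192 [134 143 138]; 194 [140 148 144]; 196 [141 150 145]; 198 [142 151 145];
```

>>> carry_out(
  plan=[
    [[0.52,10.48,0,0,0,-0.1,0],[0.52,10.48,0,0,0,-0.1,0],[0.52,10.48,0,0,0,-0.1,0],[0.52,10.48,0,0,0,-0.1,0],[0.52,10.48,0,0,0,-0.1,0],[0.52,10.48,0,0,0,-0.1,0],[0.52,10.48,0,0,0,-0.1,0],[0.52,10.48,0,0,0,-0.1,0],[0.52,10.48,0,0,0,-0.1,0],[0.52,10.48,0,0,0,-0.1,0],[0.52,10.48,0,0,0,-0.1,0],[0,0,0,0,0,0,0],[0,0,0,0,0,0,0]],
  ],
)

```text
time_s: 10.9
ee_pos: [0.5232, -0.1974, 0.0484]
eef_rot: [-3.141, -0.001, 0.773]
force: [1.8, 3.0, 0.0]
grip_width: 0.0156
grip_force: 30.0
```

>>> carry_out(
  plan=[
    [[0.52,-10.48,0,0,0,0.1,0],[0.52,-10.48,0,0,0,0.1,0],[0.52,-10.48,0,0,0,0.1,0],[0.13,-5.25,0,0,0,0.05,0],[0,0,0,0,0,0,0]],
  ],
)

```text
time_s: 11.32
ee_pos: [0.5025, -0.1664, 0.0488]
eef_rot: [3.141, -0.001, 0.419]
force: [2.6, -1.9, -3.1]
grip_width: 0.016
grip_force: 30.0
```

```bash
cat >> look.py <<'E'
print()
E
python3 st.py; python3 look.py t6.png | tr ';' '\n' | awk '$1>=150&&$1<=176'
```

```text
t 11.3167 yaw 0.419 pivot [ 0.5984 -0.1237] Frad 1.6319047011238872 Ftan -2.845561384343362 Fz -3.099494902084343 M [-0.23 -0.58 -0.03] z 0.04880955795526662 torque about spindle 0.26745577716713903 q6 0.7625511133168148
 150 [189 159 125]
 152 [186 158 125]
 154 [173 150 122]
 156 [146 134 116]
 158 [113 111 103]
 160 [100  94  84]
 162 [138 113  85]
 164 [190 149 103]
 166 [226 177 122]
 168 [223 176 121]
 170 [174 140 101]
 172 [112  99  76]
 174 [62 74 60]
 176 [52 86 67]
```

>>> carry_out(
  plan=[
    [[0.52,-10.48,0,0,0,0.1,0],[0.52,-10.48,0,0,0,0.1,0],[0.52,-10.48,0,0,0,0.1,0],[0,0,0,0,0,0,0]],
  ],
)

```text
time_s: 11.7
ee_pos: [0.4943, -0.1361, 0.0487]
eef_rot: [3.141, -0.0, 0.118]
force: [0.6, -3.3, -2.6]
grip_width: 0.0156
grip_force: 30.0
```

```bash
python3 st.py; python3 look.py t7.png | tr ';' '\n' | awk '$1>=152&&$1<=166'
```

```text
t 11.7 yaw 0.118 pivot [ 0.5985 -0.1237] Frad 0.1661157530527295 Ftan -3.3874544184395963 Fz -2.5945907225828635 M [-0.5  -0.19 -0.08] z 0.04866877462832529 torque about spindle 0.27997004285816807 q6 1.1123902151798892
 152 [186 156 123]
 154 [184 155 122]
 156 [174 148 117]
 158 [150 128 104]
 160 [117 102  83]
 162 [139 113  83]
 164 [186 146 101]
 166 [223 175 119]
```

>>> carry_out(
  plan=[
    [[0.13,-5.25,0,0,0,0.05,0],[0.13,-5.25,0,0,0,0.05,0],[0.13,-5.25,0,0,0,0.05,0],[0,0,0,0,0,0,0]],
  ],
)

```text
time_s: 12.08
ee_pos: [0.4936, -0.1212, 0.0486]
eef_rot: [3.141, 0.0, -0.027]
force: [-0.7, -2.6, -0.9]
grip_width: 0.0157
grip_force: 30.0
```

```bash
python3 st.py; python3 look.py t8.png | tr ';' '\n' | awk '$1>=152&&$1<=166'
```

```text
t 12.0833 yaw -0.027 pivot [ 0.5986 -0.1241] Frad -0.6711707387158298 Ftan -2.6260064156126286 Fz -0.9312406516235652 M [-0.35 -0.08  0.1 ] z 0.04857849463604932 torque about spindle 0.37264543836767317 q6 1.2856169056699152
 152 [184 155 122]
 154 [184 155 122]
 156 [180 152 120]
 158 [164 139 111]
 160 [137 116  93]
 162 [148 119  88]
 164 [187 147 102]
 166 [222 174 119]
```

```bash
cat > st.py <<'E'
from h import *
A=[]
for i in range(6):
    c=optics.camera('top');o=telemetry.get_obs();t=np.array(o['ee_pos'][:2]);y=o['eef_rot'][2];u=np.array([np.cos(y),np.sin(y)]);n=np.array([-u[1],u[0]]);F=np.array(o['force'][:2])
    A.append([y,F@u,F@n,o['force'][2],-.105*(F@n)+o['moment'][2]])
A=np.array(A);print('t',o['time_s'],'yaw Frad Ftan Fz Tq',A.mean(0).round(3),'sd',A.std(0).round(3))
E
python3 st.py
```

```text
t 12.4333 yaw Frad Ftan Fz Tq [-0.027 -0.099 -1.897 -0.924  0.308] sd [0.001 0.321 0.881 0.486 0.093]
```

>>> carry_out(
  plan=[
    [[0.13,-5.25,0,0,0,0.05,0],[0.13,-5.25,0,0,0,0.05,0],[0,0,0,0,0,0,0]],
  ],
)

```text
time_s: 12.68
ee_pos: [0.4945, -0.1101, 0.0486]
eef_rot: [3.142, 0.0, -0.131]
force: [-0.1, -2.4, -0.3]
grip_width: 0.0159
grip_force: 30.0
```

```bash
python3 st.py; python3 look.py t9.png | tr ';' '\n' | awk '$1>=152&&$1<=166'
```

```text
t 12.9833 yaw Frad Ftan Fz Tq [-0.128 -0.125 -2.024 -0.771  0.218] sd [0.001 0.159 0.471 0.295 0.061]
 152 [183 155 121]
 154 [184 155 122]
 156 [182 153 121]
 158 [176 147 116]
 160 [162 136 106]
 162 [162 130  95]
 164 [189 149 103]
 166 [220 172 117]
```

>>> carry_out(
  plan=[
    [[0.13,-5.25,0,0,0,0.05,0],[0,0,0,0,0,0,0],[0,0,0,0,0,0,0]],
  ],
)

```text
time_s: 13.28
ee_pos: [0.4953, -0.1053, 0.0486]
eef_rot: [3.142, -0.0, -0.179]
force: [-0.9, -3.3, -0.9]
grip_width: 0.0159
grip_force: 30.0
```

```bash
python3 st.py; python3 look.py t10.png | tr ';' '\n' | awk '$1>=156&&$1<=166'
```

```text
t 13.5833 yaw Frad Ftan Fz Tq [-0.179 -0.011 -2.128 -1.139  0.238] sd [0.    0.405 0.456 0.567 0.044]
 156 [182 154 121]
 158 [178 150 119]
 160 [170 143 111]
 162 [168 135 100]
 164 [191 151 105]
 166 [220 172 117]
```

>>> carry_out(
  plan=[
    [[0.05,-3.15,0,0,0,0.03,0],[0,0,0,0,0,0,0],[0,0,0,0,0,0,0]],
  ],
)

```text
time_s: 13.88
ee_pos: [0.4959, -0.1021, 0.0485]
eef_rot: [3.142, 0.0, -0.209]
force: [-0.6, -2.5, -0.4]
grip_width: 0.016
grip_force: 30.0
```

```bash
python3 st.py; python3 look.py t11.png | tr ';' '\n' | awk '$1>=156&&$1<=166'
```

```text
t 14.1833 yaw Frad Ftan Fz Tq [-0.21  -0.309 -2.838 -1.051  0.312] sd [0.    0.265 0.562 0.455 0.074]
 156 [183 154 121]
 158 [180 151 119]
 160 [173 145 112]
 162 [171 139 102]
 164 [193 152 107]
 166 [220 172 117]
```

>>> carry_out(
  plan=[
    [[0.05,-3.15,0,0,0,0.03,0],[0,0,0,0,0,0,0],[0,0,0,0,0,0,0]],
  ],
)

```text
time_s: 14.48
ee_pos: [0.4967, -0.0991, 0.0486]
eef_rot: [3.142, -0.0, -0.239]
force: [-1.2, -3.2, -0.5]
grip_width: 0.0161
grip_force: 30.0
```

```bash
python3 st.py; python3 look.py t12.png | tr ';' '\n' | awk '$1>=156&&$1<=166'
```

```text
t 14.7833 yaw Frad Ftan Fz Tq [-0.24   0.212 -2.466 -0.985  0.238] sd [0.    0.372 0.408 0.277 0.063]
 156 [183 154 121]
 158 [181 152 120]
 160 [174 146 114]
 162 [173 141 104]
 164 [194 154 108]
 166 [220 172 117]
```

>>> carry_out(
  plan=[
    [[0.05,-3.15,0,0,0,0.03,0],[0,0,0,0,0,0,0],[0,0,0,0,0,0,0]],
  ],
)

```text
time_s: 15.08
ee_pos: [0.4975, -0.096, 0.0486]
eef_rot: [3.142, -0.0, -0.269]
force: [-0.3, -2.9, -1.3]
grip_width: 0.0156
grip_force: 30.0
```

```bash
python3 st.py
```

```text
t 15.3833 yaw Frad Ftan Fz Tq [-0.27   0.395 -2.646 -0.911  0.287] sd [0.    0.763 0.663 0.441 0.09 ]
```

>>> carry_out(
  plan=[
    [[0.05,-3.15,0,0,0,0.03,0],[0,0,0,0,0,0,0],[0,0,0,0,0,0,0]],
  ],
)

```text
time_s: 15.63
ee_pos: [0.4983, -0.093, 0.0485]
eef_rot: [3.142, 0.0, -0.299]
force: [-0.6, -4.3, -0.4]
grip_width: 0.0158
grip_force: 30.0
```

```bash
python3 st.py; python3 look.py t13.png | tr ';' '\n' | awk '$1>=156&&$1<=166'
```

```text
t 15.9333 yaw Frad Ftan Fz Tq [-0.3    0.722 -3.188 -1.492  0.341] sd [0.    0.296 0.359 0.345 0.043]
 156 [182 153 121]
 158 [180 152 121]
 160 [177 148 116]
 162 [180 147 110]
 164 [199 159 112]
 166 [221 173 119]
```

>>> carry_out(
  plan=[
    [[0.05,-3.15,0,0,0,0.03,0],[0,0,0,0,0,0,0],[0,0,0,0,0,0,0]],
  ],
)

```text
time_s: 16.23
ee_pos: [0.4993, -0.0901, 0.0485]
eef_rot: [3.141, 0.0, -0.329]
force: [-0.4, -5.7, -0.8]
grip_width: 0.0159
grip_force: 30.0
```

```bash
python3 st.py; python3 look.py t14.png | tr ';' '\n' | awk '$1>=156&&$1<=166'
```

```text
t 16.5333 yaw Frad Ftan Fz Tq [-0.33   0.804 -4.823 -0.795  0.492] sd [0.    0.342 0.414 0.41  0.041]
 156 [182 153 121]
 158 [181 152 120]
 160 [178 149 117]
 162 [181 148 110]
 164 [199 159 113]
 166 [221 174 120]
```

>>> carry_out(
  plan=[
    [[0.01,-1.05,0,0,0,0.01,0],[0,0,0,0,0,0,0],[0,0,0,0,0,0,0]],
  ],
)

```text
time_s: 16.83
ee_pos: [0.4996, -0.0891, 0.0485]
eef_rot: [3.141, 0.0, -0.34]
force: [-1.1, -4.7, -1.7]
grip_width: 0.0156
grip_force: 30.0
```

```bash
python3 st.py
```

```text
t 17.1333 yaw Frad Ftan Fz Tq [-0.34   0.766 -5.216 -1.027  0.527] sd [0.    0.485 0.544 0.142 0.076]
```

Stiff at about 30 N. Release and lift away.

>>> carry_out(
  plan=[
    [[0,0,0,0,0,0,22],[0,0,0,0,0,0,28],[0,0,0,0,0,0,36],[0,0,0,0,0,0,40],[0,0,0,0,0,0,40],[0,0,0,0,0,0,40],[0,0,-10,0,0,0,40],[0,0,-25,0,0,0,40],[0,0,-35,0,0,0,40],[0,0,-35,0,0,0,40],[0,0,-35,0,0,0,40],[0,0,0,0,0,0,40],[0,0,0,0,0,0,40]],
  ],
)

```text
time_s: 18.22
ee_pos: [0.5003, -0.0891, 0.1909]
eef_rot: [-3.141, -0.004, -0.34]
force: [-0.1, -0.4, -0.4]
grip_width: 0.0403
grip_force: 0.0
```

Run:
```python
from h import *
c=snap('wrist','w9.png');s=snap('side','s9.png');o=telemetry.get_obs();print(o['time_s'],o['ee_pos'],o['force'],o['grip_width'])
a=cv2.imread('pics/w9.png')[0:300];b=cv2.imread('pics/s9.png')[130:250,170:320]
m=np.zeros((300,800,3),np.uint8);m[:,:512]=a;m[:230,512:]=cv2.resize(b,(288,230));cv2.imwrite('pics/c9.png',m)
```

```text
18.3167 [ 0.49924946 -0.08883829  0.18811154] [-0.79587748  1.14637578  0.73426167] 0.040037989496305
```

View pics/c9.png

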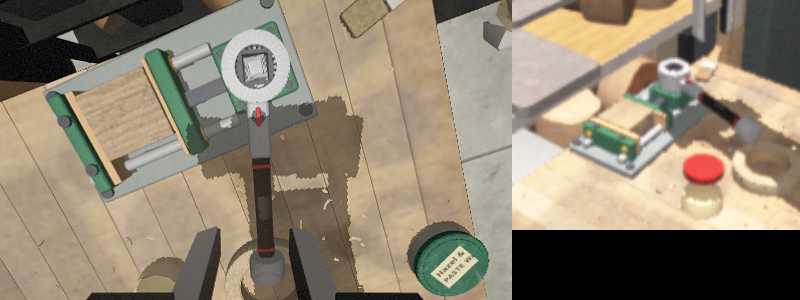

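The wrench sits on the spindle (head at (256,65)), the block is clamped between jaw and stop with no gap, and the gripper is clear.

```bash
python3 -c "
from station import ctrl;print(ctrl.hand_in())"
```

```text
the job is handed in; nothing more can be done
None
```

The job is handed in: the jaw holds the block snugly against the stop (about 30 N, estimated from how hard the handle pushed back), the wrench is still on the spindle and the gripper is clear; no verdict came back.

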